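# Release the fittings drawer through its catch hole

## Robot

A 6-joint arm with a two-finger parallel gripper is mounted at the origin on the work surface. World frame = base frame: x ahead of the robot, y to its left, z up, the work surface at z = 0. Lengths are in m, angles in rad, forces in N, time in s.
With the tool pointing down it reaches from about 0.425 to 0.95 m from the base axis. Payload 14.7 kg.
Tool frame: the origin (TCP) lies at the very end of the fingers, on their centre line; the grasp point (between the pads) lies 19 mm behind it; z points along the fingers, y is the line along which they close (so a half turn about z gives the same grasp; the last joint's range is limited). The gripper opens to 85 mm and grips with 20 to 120 N. Pads are 22 mm wide; open, the fingers measure 114 mm over their backs; the gripper's body (76 mm by 85 mm) begins 54 mm behind the grasp point. The pads swing forward as they close: fully open they stand 13 mm farther back than shut.
Start: joints at [1.3, 0.48, 1.596, -0, 1.065, -0.047], TCP at [0.144, 0.634, 0.231] pointing down, gripper open.
Joint ranges: [-2.75, 2.75], [-0.82, 2.05], [0.23, 2.67], [-1.56, 4.7], [0.09, 2.69], [-2.92, 2.92]. Speed limits (rad/s): [1.89, 1.89, 2.39, 3.01, 3.01, 3.01].

## Interface

Orientations are given as a unit quaternion [w, x, y, z].
In Python, from plant import ctrl gives the robot as it stands.
- The arm moves only by the tool send_rows, never from a script. Its arguments are lists of equal length, an entry for each row: "travel": the shift along the tool's x, y, z in m, a list of three; "dr": the turn, a rotation vector about the tool's x, y, z in units of 5 degrees (1.0 is 5 degrees), a list of three; "gripper": the finger opening in m, from 0 to 0.0854. A call has 1 to 5 rows; each row is the pose to reach, as a shift and turn from the pose commanded when the call began, along the tool's axes at that moment; what a row does not reach only later rows make up. A row lasts 1/10 s, in which the tool goes at most 50 mm and 8.59 degrees, less where a joint would pass 70% of its speed; a pose out of reach is approached as far as the arm can. A call with a gripper value outside its range is refused whole. The fingers move at their own pace and stop on an object; "grip_force" is the grip in N (left out, the last holds). Time passes only in rows, so rows that repeat a pose let the fingers close. It gives the time, the measured TCP pose, the force, the opening and the grip force at its end, in the units of the state.
- ctrl.get_obs(): the state, without advancing time (a new reading comes with each control period).
- ctrl.read_camera(name): name is "scene" or "top" or "wrist"; returns a dict with "pixels" (480x640x3 uint8, red, green, blue), "depth" (480x640 float32, m along the optical axis (not along the pixel's ray), 0 where there is no reading), "mtx" (3x3 intrinsics, pixels), "dist_coeffs" ([k1, k2, p1, p2, k3] as OpenCV has them; the pictures are not rectified), "position" and "attitude" of the camera in the world. Camera axes: x right, y down, z forward; pixel columns grow to the right and rows downward; lengths in m; the calibration is good to about 2 mm. A picture is of the moment at which its call begins.
- ctrl.hand_in(): hands the job in; it is judged then, once.
The state is a dict: "clock": time; "q": joint angles; "dq": joint speeds; "joint_torque": joint torques, N m; "tcp_pos": TCP position; "ee_rot": TCP orientation; "contact_force": force on the tool from outside, world axes, zero at the start; "moment": the same for the moment, N m; "opening": opening from 0.0 (shut) to 1.0 (fully open); "grip_force": force on a finger pad.
Only numpy, scipy, OpenCV 4.12 (cv2) and the standard library are available. Lean on these libraries where they do the work, as an engineer would, in place of code of your own. Each camera call takes 0.05 s, during which the arm holds its last target. There are 200 camera calls.

## Task

The drawer of the green fittings chest is held shut by a spring catch. Take the wooden dowel out of its block, put it down through the small hole in the brass plate at the back of the chest and ease the hidden catch down by feel, keeping the push under 16 N because the catch bends if forced, until the drawer springs open. Then stand the dowel back in its block, all the way down, and let go; leave the other things on the bench where they are.

Things in the scene. Friction and masses are not known exactly. Their poses are not given: they have to be found in the camera images.
- chest: Fixed green sheet-steel chest, 170 mm front to back, 160 mm wide, 110 mm high; origin at the middle of its underside; x points to the drawer front (away from the robot, turned by up to 0.4 rad), z up. A flat brass plate 60 x 160 mm, 10 mm thick, forms the back strip of its top. More than 16 N between dowel and chest (catch included) does damage.
- release_hole (a point): Centre of the mouth of the release hole in the chest's top face, 110 mm above the bench: round, 19 mm, bevelled rim, through the middle of the brass plate, 30 mm from the chest's back face; z up. Under it lies a flat steel catch pad, 30 mm across, that yields straight down. The pad lies 14 to 36 mm below the mouth, different each time and not measured.
- drawer (a joint): How far the drawer stands open, m: 0 shut, 0.06 open. The catch pad resists with about 3 N at first touch and 0.6 N more per mm; after 8 mm of pad travel (8 to 10 N) the drawer is let go and its own spring opens it in about 1 s and keeps it open. At 10.5 mm the pad meets a hard stop (9 to 10 N) and force climbs at once. Keep the dowel down until it is open.
- dowel_mid (a point): Centre (half-way up) of the loose beech dowel, a plain round rod 16 mm in diameter and 130 mm long, about 30 g, standing upright in its block with its lower 30 mm in the block; z along the rod, up.
- dowel_tip (a point): Centre of the lower end face of the dowel, 65 mm below dowel_mid along the rod; this end (edge slightly bevelled) goes into the holes.
- block_hole0 (a point): Centre of the mouth of the dowel's home: a round 19 mm hole, 30 mm deep, in the top of a fixed dark wooden block 80 x 80 x 40 mm high (mouth 40 mm above the bench); z up.
- funnel: Bystander: tin funnel fixed in a wooden ring, 120 mm across the mouth, 105 mm high; origin at the middle of the underside.
- tee_a: Bystander: black iron street tee, about 86 mm long, 56 mm high; origin at the middle of the underside.
- tee_b: Bystander: a second, equal iron tee; origin at the middle of the underside.
- copper_cap: Bystander: copper pipe cap, 42 mm across, 33 mm high; origin at the middle of the underside.
- stopper: Bystander: glazed white ceramic stopper, 52 mm across, 58 mm high; origin at the middle of the underside.
- spout: Bystander: curved brass lavatory spout standing on its round foot, about 105 mm high; origin at the middle of the foot's underside.

How it is judged:
On the way, in this order (a step that is already met when the one before it is completed fails the run):
1. the dowel's lower end is in the release hole while the drawer is still shut (horizontal distance between dowel_tip and release_hole below 0.008 m and z of dowel_tip in the frame of release_hole below -0.004 m and value of joint drawer below 0.01 m), for 0.1 s.
2. the drawer has sprung open while the dowel is still in the release hole (horizontal distance between dowel_tip and release_hole below 0.008 m and z of dowel_tip in the frame of release_hole below -0.004 m and value of joint drawer above 0.03 m), for 0.1 s.
At the end, for the whole second after the job is handed in: The drawer stands at least 52 mm open; the dowel stands upright (within 0.15 rad) in the hole of its block, its lower end at least 24 mm below the mouth and within 6 mm of the hole's axis, released and at rest (value of joint drawer above 0.052 m and horizontal distance between dowel_tip and block_hole0 below 0.006 m and z of dowel_tip in the frame of block_hole0 below -0.024 m and angle between dowel_mid's own z axis and vertical below 0.15 rad and linear speed of dowel below 0.02 m/s); the robot touches nothing.
It fails at once if the dowel pressed against the chest or its catch with more than 16 N (contact force between dowel and chest above 16 N).
It fails at once if the robot itself pushed against the chest or drawer with more than 16 N (contact force between any of the arm, the fingers and chest above 16 N).
It fails at once if a bystander moved by more than 30 mm (distance of any of funnel, tee_a, tee_b, copper_cap, stopper, spout from where it was at the start of the episode above 0.03 m).
It also fails if it takes over 58 s, if anything falls off the work surface, if the arm or the gripper's body presses on something with over 40 N, if the wrist force passes 120 N, or if a joint passes its speed limit or range.

## Working session

There is one attempt and no reset: what is moved stays moved. The work goes in short steps, Python scripts to look and compute and a tool call to move; the robot and the scene stay as the last step left them, time stands still between calls to the robot, and variables do not carry over. Pictures are saved under pics/ and viewed, at most 10 in all, crops included, and the job is handed in when it is done.

Besides the shell and the picture viewer there is one more tool, called after ">>>" by a JSON object that holds its "name" and its "arguments", one argument or row to a line. send_rows: Moves the arm, as the interface text tells. Its arguments: {"type":"object","properties":{"travel":{"type":"array","items":{"type":"array","items":{"type":"number"}}},"dr":{"type":"array","items":{"type":"array","items":{"type":"number"}}},"gripper":{"type":"array","items":{"type":"number"}},"grip_force":{"type":"number"}},"required":["travel","dr","gripper"]}

```bash
ls; mkdir -p pics; cat > h.py <<'E'
import numpy as np, cv2, pickle
from plant import ctrl
from scipy.spatial.transform import Rotation as R
def rot(q): q=np.asarray(q,float); return R.from_quat([q[1],q[2],q[3],q[0]]).as_matrix()
def cam(n):
    c=ctrl.read_camera(n); c['T']=rot(c['attitude']) if np.size(c['attitude'])==4 else np.array(c['attitude']); c['position']=np.array(c['position'])
    return c
def rays(c,px):
    p=cv2.undistortPoints(np.array(px,np.float64).reshape(-1,1,2),np.array(c['mtx']),np.array(c['dist_coeffs']))[:,0]
    return np.c_[p,np.ones(len(p))]@c['T'].T
def onplane(c,px,z):
    d=rays(c,px); return c['position']+d*((z-c['position'][2])/d[:,2])[:,None]
def cloud(c):
    v,u=np.mgrid[0:480,0:640]; d=rays(c,np.c_[u.ravel(),v.ravel()])
    return (c['position']+d*c['depth'].reshape(-1,1)).reshape(480,640,3)  # ray z=1 in cam
def save(c,f): cv2.imwrite('pics/'+f,cv2.cvtColor(c['pixels'],cv2.COLOR_RGB2BGR))
E
python3 - <<'E'
from h import *
for n in('scene','top'):
    c=cam(n); save(c,n+'1.png'); pickle.dump(c,open(n+'.pkl','wb')); print(n,c['position'],c['T'].round(3).tolist(),(c['depth']>0).mean())
print(ctrl.get_obs())
E
```

```text
pics
scene [1.23791296 0.14585644 0.7442763 ] [[-0.243, 0.644, -0.726], [0.97, 0.177, -0.167], [0.021, -0.744, -0.667]] 0.9962239583333333
top [ 0.33441187 -0.00450666  1.11650964] [[0.01, -0.981, 0.192], [-1.0, -0.007, 0.016], [-0.014, -0.192, -0.981]] 0.9960514322916667
{'clock': 0.1, 'q': array([ 1.30038619e+00,  4.80762632e-01,  1.59681475e+00,  2.81044764e-05,
        1.06509638e+00, -4.66130314e-02]), 'dq': array([ 0.00110597, -0.00183798, -0.00097373, -0.00104522,  0.0010248 ,
        0.00220275]), 'joint_torque': array([ 9.99740041e-04, -9.52260804e+01, -4.31041074e+01, -1.16697729e-04,
        5.35201762e-03,  9.09122105e-05]), 'tcp_pos': array([0.14413687, 0.63343831, 0.23073933]), 'ee_rot': array([-9.74612799e-05,  1.11671934e-01,  9.93744981e-01, -5.31836891e-04]), 'contact_force': array([-0.94003309, -0.34770855,  0.80906057]), 'moment': array([ 0.02042121,  0.00977902, -0.01164529]), 'grip_force': 0.0, 'opening': 1.000109234524522}
```

View pics/top1.png

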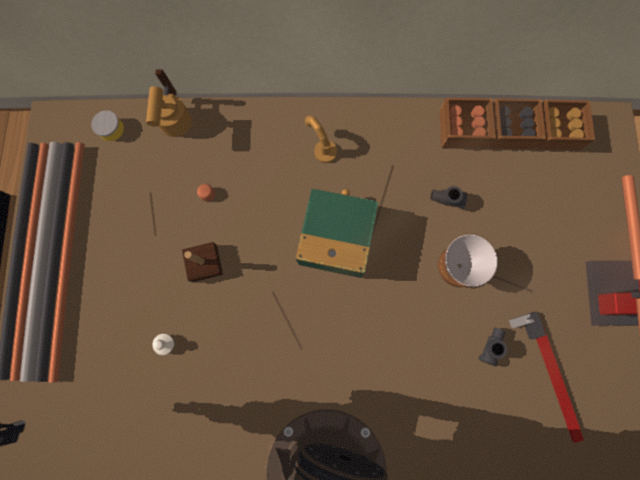

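View pics/scene1.png

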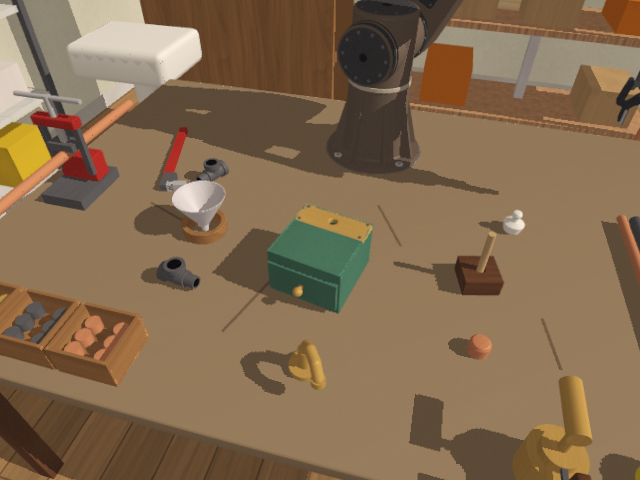

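The top view shows the chest with the hole at about (332,253), and the block at (202,262) with the dowel top at about (187,256). In the scene view the hole is at (334,222), and the dowel runs from its top at (490,236) to the block at (480,275).

```bash
python3 - <<'E'
from h import *
for n,hp,dw in(('top',(332,253),(180,205,245,270)),('scene',(334,222),(475,500,228,275))):
    c=pickle.load(open(n+'.pkl','rb')); P=cloud(c); im=c['pixels']; hsv=cv2.cvtColor(im,cv2.COLOR_RGB2HSV)
    x,y=hp
    print(n,'hole guess',onplane(c,[hp],.11)[0].round(4),'depthpt',P[y,x].round(4))
    g=im[y-8:y+9,x-10:x+11].astype(int).sum(2)
    br=(hsv[...,1]>110)&(hsv[...,2]>110)&(abs(P[...,2]-.11)<.008)&(np.linalg.norm(P[...,:2]-onplane(c,[hp],.11)[0][:2],axis=2)<.12)
    br=br.astype(np.uint8); cs,_=cv2.findContours(br,cv2.RETR_EXTERNAL,cv2.CHAIN_APPROX_NONE); k=max(cs,key=cv2.contourArea)[:,0]
    w=onplane(c,k,.11)[:,:2].astype(np.float32); r=cv2.minAreaRect(w); print('plate',r,'zmed',np.median(P[br>0][:,2]))
    # hole: dark/grey pixels within filled plate
    f=np.zeros((480,640),np.uint8); cv2.fillPoly(f,[cv2.convexHull(k)],1)
    v=f.astype(bool); near=(np.hypot(*(np.mgrid[0:480,0:640]-np.array([y,x])[:,None,None]))<11)
    dk=v&near&(hsv[...,1]<90); vv,uu=np.nonzero(dk); print('hole px',uu.mean(),vv.mean(),len(uu),onplane(c,[(uu.mean(),vv.mean())],.11)[0])
    m=P[dw[2]:dw[3],dw[0]:dw[1]]; q=m.reshape(-1,3); 
    for lo,hi in((.055,.08),(.08,.11),(.11,.133),(.133,.15)):
        s=q[(q[:,2]>lo)&(q[:,2]<hi)]; print('dowel',lo,len(s),s.mean(0) if len(s) else '')
    # block top
    bx=P[...]; s=(abs(P[...,2]-.04)<.006)&(np.linalg.norm(P[...,:2]-q[q[:,2]>.06][:,:2].mean(0),axis=2)<.07)
    s=s.astype(np.uint8);s=cv2.morphologyEx(s,cv2.MORPH_CLOSE,np.ones((9,9)));cs,_=cv2.findContours(s,cv2.RETR_EXTERNAL,cv2.CHAIN_APPROX_NONE);k=max(cs,key=cv2.contourArea)[:,0];print('block',cv2.minAreaRect(onplane(c,k,.04)[:,:2].astype(np.float32)))
c=pickle.load(open('top.pkl','rb'));a=cv2.resize(cv2.cvtColor(c['pixels'],cv2.COLOR_RGB2BGR)[225:295,160:240],(400,350),interpolation=0)
b=cv2.resize(cv2.cvtColor(c['pixels'],cv2.COLOR_RGB2BGR)[225:295,290:370],(400,350),interpolation=0);cv2.imwrite('pics/z1.png',np.hstack([a,b]))
E
```

```text
top hole guess [ 0.5003 -0.0099  0.11  ] depthpt [ 0.5042 -0.01    0.0864]
plate ((0.5013492107391357, -0.009267300367355347), (0.15980711579322815, 0.06088224798440933), 78.62293243408203) zmed 0.10918250806099472
hole px 331.87179487179486 252.87179487179486 39 [ 0.50061441 -0.00956188  0.11      ]
dowel 0.055 21 [0.48762394 0.30802281 0.06790651]
dowel 0.08 30 [0.48778938 0.3090625  0.09439025]
dowel 0.11 26 [0.48728851 0.30893832 0.12243488]
dowel 0.133 44 [0.49019102 0.31391707 0.13849406]
block ((0.48974356055259705, 0.31302231550216675), (0.08125518262386322, 0.08231689035892487), 14.13650894165039)
scene hole guess [ 0.5037 -0.0086  0.11  ] depthpt [ 0.4911 -0.0112  0.0991]
plate ((0.503416895866394, -0.011461056768894196), (0.16258351504802704, 0.05760503560304642), 78.36429595947266) zmed 0.10952866187878069
hole px 334.2857142857143 225.28571428571428 7 [ 0.51399413 -0.00550674  0.11      ]
dowel 0.055 61 [0.49572372 0.3110436  0.06781492]
dowel 0.08 89 [0.49659964 0.31142032 0.09504674]
dowel 0.11 72 [0.49652161 0.3112968  0.12148842]
dowel 0.133 56 [0.49290263 0.31215423 0.13849972]
block ((0.49395132064819336, 0.31228911876678467), (0.08570465445518494, 0.08526166528463364), 15.177377700805664)
```

View pics/z1.png

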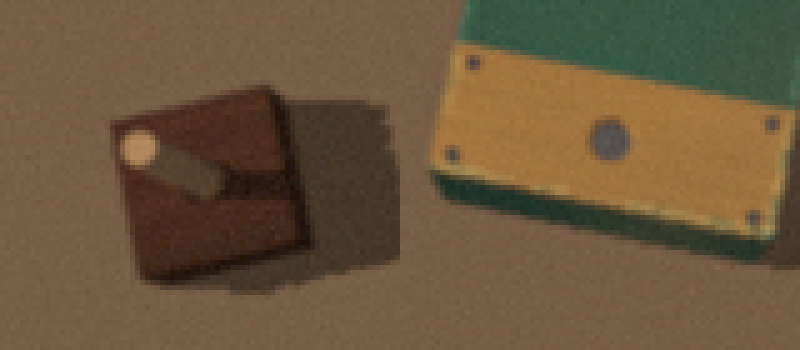

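```bash
cat >> h.py <<'E'
def go(x,y,z,yaw=None,o=None):
    o=o or ctrl.get_obs(); M=rot(o['ee_rot']); d=M.T@(np.array([x,y,z])-o['tcp_pos'])
    # desired: tool z down, tool y heading yaw (None: keep)
    ty=M[:,1].copy(); ty[2]=0
    if yaw is not None:
        ty=np.array([np.cos(yaw),np.sin(yaw),0])
    ty/=np.linalg.norm(ty); zz=np.array([0,0,-1.]); D=np.c_[np.cross(ty,zz),ty,zz]
    rv=R.from_matrix(M.T@D).as_rotvec()/np.radians(5)
    print('travel',d.round(4),'dr',rv.round(3),'tcp',o['tcp_pos'].round(4),'F',o['contact_force'].round(2),'t',round(o['clock'],2),'op',round(o['opening']*85.4,1))
E
python3 - <<'E'
from h import *
go(.491,.313,.215,yaw=np.pi/2)
E
```

```text
travel [-0.4093 -0.2354  0.016 ] dr [-1.200e-02 -2.000e-03 -2.565e+00] tcp [0.1441 0.6334 0.2307] F [-0.94 -0.35  0.81] t 0.1 op 85.4
```

>>> {"name": "send_rows", "arguments": {
  "travel": [
    [-0.409,-0.235,0.016],
    [-0.409,-0.235,0.016],
    [-0.409,-0.235,0.016],
    [-0.409,-0.235,0.016],
    [-0.409,-0.235,0.016]
  ],
  "dr": [
    [0,0,-2.56],
    [0,0,-2.56],
    [0,0,-2.56],
    [0,0,-2.56],
    [0,0,-2.56]
  ],
  "gripper": [0.085,0.085,0.085,0.085,0.085]
}}

```text
clock: 0.6
tcp_pos: [0.3272, 0.4643, 0.2227]
ee_rot: [-0.0, -0.0, 1.0, -0.0]
contact_force: [0.4, 1.0, -0.4]
opening: 0.997
grip_force: 0.0
```

```bash
python3 - <<'E'
from h import *
go(.491,.313,.215,yaw=np.pi/2)
E
```

```text
travel [-0.1638 -0.1513  0.0077] dr [-0.003 -0.002  0.001] tcp [0.3272 0.4643 0.2227] F [ 0.38  1.   -0.35] t 0.6 op 85.2
```

>>> {"name": "send_rows", "arguments": {
  "travel": [
    [-0.164,-0.151,0.008],
    [-0.164,-0.151,0.008],
    [-0.164,-0.151,0.008],
    [-0.164,-0.151,0.008],
    [-0.164,-0.151,0.008]
  ],
  "dr": [
    [0,0,0],
    [0,0,0],
    [0,0,0],
    [0,0,0],
    [0,0,0]
  ],
  "gripper": [0.085,0.085,0.085,0.085,0.085]
}}

```text
clock: 1.1
tcp_pos: [0.4926, 0.3119, 0.2146]
ee_rot: [0.0, 0.001, 1.0, -0.0]
contact_force: [-0.6, 0.5, 0.0]
opening: 0.993
grip_force: 0.0
```

```bash
python3 - <<'E'
from h import *
c=cam('wrist'); save(c,'w1.png'); pickle.dump(c,open('w1.pkl','wb')); P=cloud(c); im=c['pixels']
print(c['position'],c['T'].round(3).tolist())
s=(P[...,2]>.13)&(P[...,2]<.145)&(np.hypot(P[...,0]-.491,P[...,1]-.313)<.04)
v,u=np.nonzero(s); print('top cap',P[s].mean(0),len(v),u.mean(),v.mean())
v0=[(u.min()+u.max())/2,(v.min()+v.max())/2];print(onplane(c,[v0],.14))
s=(P[...,2]>.05)&(P[...,2]<.13)&(np.hypot(P[...,0]-.491,P[...,1]-.313)<.04);print(P[s].mean(0),s.sum())
go(.491,.313,.085,yaw=np.pi/2)
E
```

```text
[0.40967578 0.31279324 0.35579133] [[0.003, 0.949, 0.315], [1.0, -0.003, -0.001], [0.0, 0.315, -0.949]]
top cap [0.48745567 0.31509428 0.13784377] 459 328.5925925925926 248.88453159041396
[[0.48640248 0.31534983 0.14      ]]
[0.48236738 0.31515079 0.09549506] 473
travel [0.003  0.0022 0.1294] dr [-0.011  0.008 -0.038] tcp [0.4939 0.3109 0.2144] F [ 2.15 -2.56 -0.48] t 1.15 op 84.7
```

View pics/w1.png

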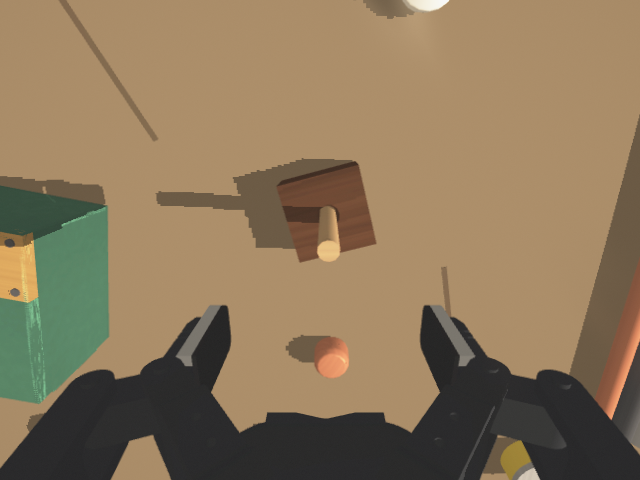

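The wrist view shows the dowel top at (329,251), midway between the fingers, at x≈0.488, y≈0.314. I'll descend.

>>> {"name": "send_rows", "arguments": {
  "travel": [
    [0.004,0.003,0.05],
    [0.004,0.003,0.09],
    [0.004,0.003,0.13],
    [0.004,0.003,0.13],
    [0.004,0.003,0.13]
  ],
  "dr": [
    [0,0,0],
    [0,0,0],
    [0,0,0],
    [0,0,0],
    [0,0,0]
  ],
  "gripper": [0.085,0.085,0.085,0.085,0.085]
}}

```text
clock: 1.65
tcp_pos: [0.4858, 0.3179, 0.0851]
ee_rot: [-0.001, 0.0, 1.0, -0.0]
contact_force: [0.5, 1.2, 0.4]
opening: 0.996
grip_force: 0.0
```

```bash
python3 - <<'E'
from h import *
c=cam('wrist'); P=cloud(c)
s=(P[...,2]>.13)&(P[...,2]<.145)&(np.hypot(P[...,0]-.491,P[...,1]-.313)<.03)
v,u=np.nonzero(s); print('top cap',P[s].mean(0),len(v),u.mean(),v.mean())
go(.4895,.313,.085,yaw=np.pi/2)
E
```

```text
top cap [0.48554795 0.3149895  0.13698755] 1958 314.22369765066395 393.00459652706843
travel [-0.0028 -0.0054  0.0013] dr [ 0.006  0.01  -0.002] tcp [0.4867 0.3184 0.0863] F [0.26 0.43 0.65] t 1.7 op 85.0
```

>>> {"name": "send_rows", "arguments": {
  "travel": [
    [-0.003,-0.004,0.0],
    [-0.003,-0.004,0.0],
    [-0.003,-0.004,0.0]
  ],
  "dr": [
    [0,0,0],
    [0,0,0],
    [0,0,0]
  ],
  "gripper": [0.085,0.085,0.085]
}}

```text
clock: 2.0
tcp_pos: [0.4899, 0.3141, 0.0862]
ee_rot: [0.001, 0.0, 1.0, 0.0]
contact_force: [0.1, -0.9, -0.2]
opening: 0.996
grip_force: 0.0
```

```bash
python3 - <<'E'
from h import *
for i in range(4):
    c=cam('wrist'); P=cloud(c)
    s=(P[...,2]>.13)&(P[...,2]<.145)&(np.hypot(P[...,0]-.491,P[...,1]-.313)<.03)
    v,u=np.nonzero(s); print('top cap',P[s].mean(0),len(v),u.mean(),v.mean(),c['position'])
    go(.4895,.313,.085,yaw=np.pi/2)
print(ctrl.get_obs()['dq'])
E
```

```text
top cap [0.48643806 0.31472344 0.13712199] 2100 325.2738095238095 383.55095238095237 [0.40676425 0.31454109 0.22729409]
travel [ 0.0002 -0.001   0.0009] dr [ 0.009  0.015 -0.008] tcp [0.4897 0.314  0.0859] F [ 0.19 -0.13 -0.01] t 2.05 op 85.3
top cap [0.48639566 0.3147002  0.13713679] 2112 325.2769886363636 384.63778409090907 [0.40659428 0.31453221 0.22703287]
travel [-0.     -0.001   0.0006] dr [ 0.006  0.011 -0.006] tcp [0.4895 0.314  0.0856] F [-1.12 -0.69 -0.1 ] t 2.1 op 85.2
top cap [0.48638759 0.31470735 0.1371477 ] 2112 325.375 385.6055871212121 [0.40646594 0.31452118 0.22680057]
travel [-0.0002 -0.001   0.0004] dr [ 0.004  0.008 -0.005] tcp [0.4893 0.314  0.0854] F [-0.26 -0.36  0.4 ] t 2.15 op 85.0
top cap [0.48638963 0.31470846 0.13716964] 2123 325.43758831841734 386.43523316062175 [0.40637373 0.31451111 0.22660464]
travel [-0.0002 -0.0009  0.0002] dr [ 0.003  0.005 -0.004] tcp [0.4893 0.3139 0.0852] F [-0.71 -0.33  0.74] t 2.2 op 84.9
[ 0.00068441  0.00353495  0.00154577 -0.0010202  -0.00184298  0.00019419]
```

>>> {"name": "send_rows", "arguments": {
  "travel": [
    [0,0,0],
    [0,0,0],
    [0,0,0],
    [0,0,0],
    [0,0,0]
  ],
  "dr": [
    [0,0,0],
    [0,0,0],
    [0,0,0],
    [0,0,0],
    [0,0,0]
  ],
  "gripper": [0.01,0.01,0.01,0.01,0.01],
  "grip_force": 50
}}

```text
clock: 2.7
tcp_pos: [0.4892, 0.3139, 0.085]
ee_rot: [0.0, 0.0, 1.0, 0.0]
contact_force: [-0.8, -0.3, 4.9]
opening: 0.173
grip_force: 48.6
```

>>> {"name": "send_rows", "arguments": {
  "travel": [
    [0,0,0],
    [0,0,0],
    [0,0,0],
    [0,0,0],
    [0,0,0]
  ],
  "dr": [
    [0,0,0],
    [0,0,0],
    [0,0,0],
    [0,0,0],
    [0,0,0]
  ],
  "gripper": [0.01,0.01,0.01,0.01,0.01]
}}

```text
clock: 3.2
tcp_pos: [0.4892, 0.3139, 0.085]
ee_rot: [0.0, 0.0, 1.0, 0.0]
contact_force: [0.3, 0.0, 2.3]
opening: 0.175
grip_force: 48.6
```

>>> {"name": "send_rows", "arguments": {
  "travel": [
    [0,0,-0.03],
    [0,0,-0.07],
    [0,0,-0.11],
    [0,0,-0.14],
    [0,0,-0.14]
  ],
  "dr": [
    [0,0,0],
    [0,0,0],
    [0,0,0],
    [0,0,0],
    [0,0,0]
  ],
  "gripper": [0.01,0.01,0.01,0.01,0.01]
}}

```text
clock: 3.7
tcp_pos: [0.491, 0.3149, 0.2291]
ee_rot: [0.003, 0.0, 1.0, 0.002]
contact_force: [0.3, 0.3, 0.1]
opening: 0.173
grip_force: 49.0
```

```bash
python3 - <<'E'
from h import *
go(.5015,-.0097,.215,yaw=np.pi/2)
c=cam('wrist'); save(c,'w2.png')
E
```

```text
travel [-0.0106 -0.3246  0.0131] dr [ 0.036  0.064 -0.004] tcp [0.491  0.3149 0.2291] F [0.3  0.3  0.05] t 3.7 op 14.7
```

View pics/w2.png

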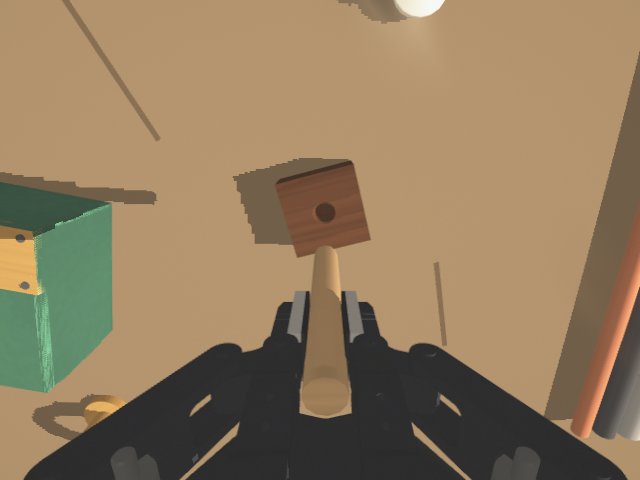

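The dowel is gripped and out of the block. Its lower end is at about (326,250) and the empty block hole at (326,212). I'll measure both with the wrist camera to get its bias.

```bash
cat >> h.py <<'E'
def darkhole(c,guess,z,rad=.02,thr=0.6):
    """dark blob centroid near guess (world) on plane z"""
    im=cv2.cvtColor(c['pixels'],cv2.COLOR_RGB2GRAY).astype(float)
    pc=c['T'].T@(np.array([guess[0],guess[1],z])-c['position']); rv=np.zeros(3)
    uv=cv2.projectPoints(pc.reshape(1,3),rv,rv,np.array(c['mtx']),np.array(c['dist_coeffs']))[0].ravel()
    v,u=np.mgrid[0:480,0:640]; W=onplane(c,np.c_[u.ravel(),v.ravel()],z).reshape(480,640,3)
    near=np.hypot(W[...,0]-guess[0],W[...,1]-guess[1])<rad
    med=np.median(im[near]); m=(near&(im<thr*med)).astype(np.uint8)
    n,l,st,ce=cv2.connectedComponentsWithStats(m); 
    if n<2: print('none',uv); return
    k=1+np.argmax(st[1:,4]); p=W[l==k]; 
    (ex,ey),ax,_=cv2.fitEllipse(cv2.findContours((l==k).astype(np.uint8),0,1)[0][0])
    print('hole px',ce[k].round(1),'ell',round(ex,1),round(ey,1),'area',st[k,4],'world',onplane(c,[(ex,ey)],z)[0].round(4),'ext mm',(np.ptp(p[:,0])*1e3).round(1),(np.ptp(p[:,1])*1e3).round(1))
def tip(c):
    hsv=cv2.cvtColor(c['pixels'],cv2.COLOR_RGB2HSV)
    P=cloud(c); o=ctrl.get_obs(); t=o['tcp_pos']
    q=P.reshape(-1,3); q=q[(np.hypot(q[:,0]-t[0],q[:,1]-t[1])<.02)&(c['depth'].ravel()>0)]
    for a,b in((-.08,-.06),(-.06,-.04),(-.04,-.02),(-.02,0),(.01,.04)):
        s=q[(q[:,2]-t[2]>a)&(q[:,2]-t[2]<b)]
        if len(s)>5: print('rod dz %.3f n%d'%((a+b)/2,len(s)),'y-mid',((np.percentile(s[:,1],2)+np.percentile(s[:,1],98))/2-t[1]).round(4),'near x',(np.percentile(s[:,0],3)-t[0]).round(4))
    print('lowest',(q[:,2][q[:,2]>t[2]-.09].min()-t[2]).round(4))
E
python3 - <<'E'
from h import *
for i in range(3): c=cam('wrist')
darkhole(c,(.489,.314),.04); tip(c); print(c['position'])
go(.5015,-.0097,.225,yaw=np.pi/2)
E
```

```text
none [324.6859718  217.93243998]
rod dz -0.070 n167 y-mid 0.0014 near x -0.0082
rod dz -0.050 n286 y-mid 0.0014 near x -0.0083
rod dz -0.030 n384 y-mid 0.0013 near x -0.0083
rod dz -0.010 n537 y-mid 0.0011 near x -0.0082
rod dz 0.025 n3766 y-mid -0.0 near x -0.013
lowest -0.0749
[0.40595433 0.31425254 0.3655788 ]
travel [-0.0131 -0.3232 -0.0009] dr [-0.011 -0.018 -0.004] tcp [0.4885 0.3135 0.2238] F [-0.1   0.32 -2.18] t 3.9 op 14.4
```

```bash
python3 - <<'E'
from h import *
c=cam('wrist')
for t in(.7,.75,.8): darkhole(c,(.489,.314),.04,thr=t)
print(c['position']-ctrl.get_obs()['tcp_pos'])
go(.5015,-.0097,.225,yaw=np.pi/2)
E
```

```text
hole px [327.2 217. ] ell 327.2 217.0 area 256 world [0.4875 0.3162 0.04  ] ext mm 16.4 18.0
hole px [327.3 217. ] ell 327.3 217.0 area 270 world [0.4875 0.3164 0.04  ] ext mm 17.4 18.0
hole px [327.4 217. ] ell 327.4 217.0 area 288 world [0.4875 0.3165 0.04  ] ext mm 18.4 18.0
[-0.08261104  0.00074958  0.1415645 ]
travel [-0.0132 -0.3231 -0.0011] dr [-0.013 -0.022 -0.004] tcp [0.4885 0.3134 0.2236] F [-0.28 -0.27 -1.03] t 3.95 op 15.0
```

>>> {"name": "send_rows", "arguments": {
  "travel": [
    [-0.012,-0.323,0],
    [-0.012,-0.323,0],
    [-0.012,-0.323,0],
    [-0.012,-0.323,0],
    [-0.012,-0.323,0]
  ],
  "dr": [
    [0,0,0],
    [0,0,0],
    [0,0,0],
    [0,0,0],
    [0,0,0]
  ],
  "gripper": [0.01,0.01,0.01,0.01,0.01]
}}

```text
clock: 4.45
tcp_pos: [0.4974, 0.0622, 0.2239]
ee_rot: [-0.001, -0.0, 1.0, -0.0]
contact_force: [1.2, 0.0, 0.1]
opening: 0.174
grip_force: 49.1
```

```bash
python3 - <<'E'
from h import *
go(.5015,-.0097,.225,yaw=np.pi/2)
E
```

```text
travel [-0.0041 -0.0719 -0.0011] dr [-0.002 -0.021  0.   ] tcp [0.4974 0.0622 0.2239] F [1.2  0.03 0.15] t 4.45 op 14.9
```

>>> {"name": "send_rows", "arguments": {
  "travel": [
    [-0.004,-0.04,0],
    [-0.004,-0.072,0],
    [-0.004,-0.072,0],
    [-0.004,-0.072,0],
    [-0.004,-0.072,0]
  ],
  "dr": [
    [0,0,0],
    [0,0,0],
    [0,0,0],
    [0,0,0],
    [0,0,0]
  ],
  "gripper": [0.01,0.01,0.01,0.01,0.01]
}}

```text
clock: 4.95
tcp_pos: [0.502, -0.0073, 0.2243]
ee_rot: [-0.001, 0.0, 1.0, 0.0]
contact_force: [0.3, 0.6, -0.8]
opening: 0.168
grip_force: 49.1
```

```bash
python3 - <<'E'
from h import *
for i in range(6): c=cam('wrist')
save(c,'w3.png')
for t in(.7,.8): darkhole(c,(.5015,-.0097),.11,thr=t)
tip(c); o=ctrl.get_obs(); print(c['position']-o['tcp_pos'])
go(.5015,-.0097,.225,yaw=np.pi/2)
E
```

```text
hole px [323.2 249.3] ell 324.2 244.8 area 252 world [ 0.5072 -0.0071  0.11  ] ext mm 29.8 15.4
hole px [323.  241.4] ell 322.7 241.2 area 649 world [ 0.5041 -0.0083  0.11  ] ext mm 31.4 18.4
rod dz -0.070 n175 y-mid 0.0014 near x -0.0084
rod dz -0.050 n295 y-mid 0.0014 near x -0.0084
rod dz -0.030 n390 y-mid 0.0013 near x -0.0085
rod dz -0.010 n534 y-mid 0.0011 near x -0.0085
rod dz 0.025 n3746 y-mid 0.0 near x -0.0134
lowest -0.0764
[-0.08287636  0.00061266  0.14120147]
travel [ 0.0008 -0.0024 -0.0001] dr [ 0.    -0.     0.008] tcp [ 0.5023 -0.0073  0.2249] F [ 0.05  0.46 -0.42] t 5.25 op 14.9
```

View pics/w3.png

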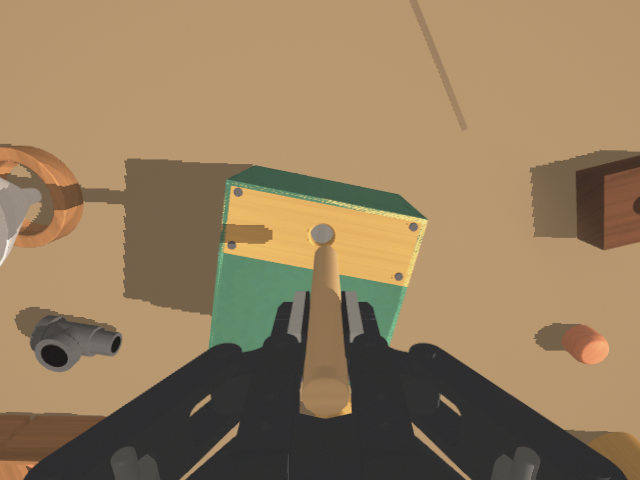

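The wrist view shows the hole as a light disc at about (322,235), with the rod's lower end just touching its edge at (326,248). The plate screws are at (238,192), (413,227), (399,277) and (232,245).

```bash
cat >> h.py <<'E'
def lighthole(c,guess,z=.11,rad=.016):
    hsv=cv2.cvtColor(c['pixels'],cv2.COLOR_RGB2HSV); v,u=np.mgrid[0:480,0:640]
    W=onplane(c,np.c_[u.ravel(),v.ravel()],z).reshape(480,640,3)
    near=np.hypot(W[...,0]-guess[0],W[...,1]-guess[1])<rad
    for s in(70,90,110):
        m=(near&(hsv[...,1]<s)).astype(np.uint8); n,l,st,ce=cv2.connectedComponentsWithStats(m)
        if n<2: continue
        k=1+np.argmax(st[1:,4]); p=W[l==k]; (x,y),r=cv2.minEnclosingCircle(p[:,:2].astype(np.float32))
        print('hole',s,st[k,4],'px',ce[k].round(1),'mean',p.mean(0).round(4)[:2],'circ',round(x,4),round(y,4),'r',round(r,4),'x',p[:,0].min().round(4),p[:,0].max().round(4),'y',p[:,1].min().round(4),p[:,1].max().round(4))
E
python3 - <<'E'
from h import *
c=cam('wrist'); lighthole(c,(.5015,-.0083))
g=cv2.cvtColor(c['pixels'],cv2.COLOR_RGB2GRAY).astype(float); S=[]
for x,y in((238,192),(413,227),(399,277),(232,245)):
    w=g[y-8:y+9,x-8:x+9]; d=np.clip(np.median(w)*.75-w,0,None); vv,uu=np.mgrid[-8:9,-8:9]
    S.append((x+(d*uu).sum()/d.sum(),y+(d*vv).sum()/d.sum()))
W=onplane(c,S,.11)[:,:2]; print(np.round(S,1).tolist(),W.round(4).tolist(),'mean',W.mean(0), [np.linalg.norm(W[i]-W[i-1]).round(4) for i in range(4)])
go(.5015,-.0097,.225)
E
```

```text
hole 70 311 px [321.8 233.2] mean [ 0.4975 -0.0091] circ 0.4981 -0.0094 r 0.0086 x 0.4899 0.5049 y -0.0178 -0.001
hole 90 325 px [321.7 233.2] mean [ 0.4975 -0.0092] circ 0.4981 -0.0094 r 0.0086 x 0.4899 0.5049 y -0.0178 -0.001
hole 110 340 px [321.9 233.1] mean [ 0.4974 -0.009 ] circ 0.4973 -0.009 r 0.009 x 0.4899 0.5049 y -0.0178 -0.0002
[[237.5, 191.4], [413.1, 226.2], [398.0, 276.6], [230.3, 241.5]] [[0.4639, -0.0737], [0.4916, 0.0633], [0.5353, 0.0543], [0.5044, -0.0828]] mean [ 0.49881161 -0.00974059] [np.float64(0.0415), np.float64(0.1398), np.float64(0.0446), np.float64(0.1405)]
travel [ 0.0008 -0.0022 -0.0001] dr [-0.  0.  0.] tcp [ 0.5023 -0.0075  0.2249] F [-0.19  0.16 -0.53] t 5.3 op 14.8
```

>>> {"name": "send_rows", "arguments": {
  "travel": [
    [0.003,-0.003,0.015],
    [0.003,-0.003,0.032],
    [0.003,-0.003,0.032],
    [0.003,-0.003,0.032],
    [0.003,-0.003,0.032]
  ],
  "dr": [
    [0,0,0],
    [0,0,0],
    [0,0,0],
    [0,0,0],
    [0,0,0]
  ],
  "gripper": [0.01,0.01,0.01,0.01,0.01]
}}

```text
clock: 5.8
tcp_pos: [0.4998, -0.0109, 0.1937]
ee_rot: [0.0, 0.0, 1.0, -0.0]
contact_force: [-0.9, -0.1, 0.1]
opening: 0.17
grip_force: 49.1
```

```bash
python3 - <<'E'
from h import *
for i in range(5): c=cam('wrist')
lighthole(c,(.499,-.0095)); tip(c); go(.4995,-.0103,.18,yaw=np.pi/2)
im=cv2.cvtColor(c['pixels'],cv2.COLOR_RGB2BGR)[190:310,240:400]; cv2.imwrite('pics/w4.png',cv2.resize(im,(800,600),interpolation=2))
E
```

```text
hole 70 152 px [326.9 244.6] mean [ 0.4937 -0.0089] circ 0.497 -0.0095 r 0.0088 x 0.4903 0.4993 y -0.0181 -0.001
hole 90 171 px [326.9 244.7] mean [ 0.4938 -0.0089] circ 0.4974 -0.0095 r 0.0088 x 0.4895 0.5001 y -0.0181 -0.001
hole 110 273 px [324.6 248.3] mean [ 0.4965 -0.0105] circ 0.5009 -0.0107 r 0.0121 x 0.4895 0.5116 y -0.0188 -0.0003
rod dz -0.070 n173 y-mid 0.0013 near x -0.0083
rod dz -0.050 n290 y-mid 0.0013 near x -0.0084
rod dz -0.030 n387 y-mid 0.0012 near x -0.0084
rod dz -0.010 n536 y-mid 0.0009 near x -0.0084
rod dz 0.025 n3750 y-mid -0.0 near x -0.0132
lowest -0.0897
travel [0.     0.0007 0.0133] dr [-0.001  0.008 -0.004] tcp [ 0.4995 -0.011   0.1933] F [ 0.24  0.46 -0.04] t 6.05 op 14.7
```

View pics/w4.png

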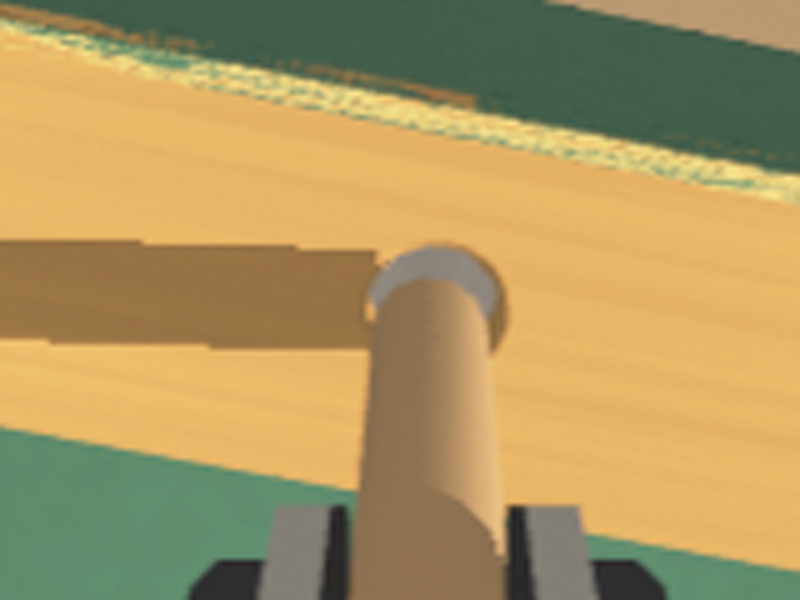

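The rod tip sits over the hole: rod axis at crop x≈432, hole centre ≈438, so about 0.7 mm off. In x they agree. I'll descend gently.

>>> {"name": "send_rows", "arguments": {
  "travel": [
    [0,0.0004,0.002],
    [0,0.0004,0.004],
    [0,0.0004,0.006],
    [0,0.0004,0.008],
    [0,0.0004,0.009]
  ],
  "dr": [
    [0,0,0],
    [0,0,0],
    [0,0,0],
    [0,0,0],
    [0,0,0]
  ],
  "gripper": [0.01,0.01,0.01,0.01,0.01]
}}

```text
clock: 6.55
tcp_pos: [0.4992, -0.0106, 0.1836]
ee_rot: [-0.0, 0.0, 1.0, 0.0]
contact_force: [0.3, 0.9, 0.0]
opening: 0.175
grip_force: 49.1
```

>>> {"name": "send_rows", "arguments": {
  "travel": [
    [0,0,0.001],
    [0,0,0.002],
    [0,0,0.003],
    [0,0,0.003]
  ],
  "dr": [
    [0,0,0],
    [0,0,0],
    [0,0,0],
    [0,0,0]
  ],
  "gripper": [0.01,0.01,0.01,0.01]
}}

```text
clock: 6.95
tcp_pos: [0.4992, -0.0106, 0.1808]
ee_rot: [-0.0, 0.0, 1.0, 0.0]
contact_force: [0.3, 0.4, -0.3]
opening: 0.174
grip_force: 49.1
```

>>> {"name": "send_rows", "arguments": {
  "travel": [
    [0,0,0.001],
    [0,0,0.002],
    [0,0,0.003],
    [0,0,0.004],
    [0,0,0.004]
  ],
  "dr": [
    [0,0,0],
    [0,0,0],
    [0,0,0],
    [0,0,0],
    [0,0,0]
  ],
  "gripper": [0.01,0.01,0.01,0.01,0.01]
}}

```text
clock: 7.45
tcp_pos: [0.4992, -0.0106, 0.1768]
ee_rot: [-0.0, 0.0, 1.0, 0.0]
contact_force: [0.1, -0.8, -0.5]
opening: 0.176
grip_force: 49.1
```

>>> {"name": "send_rows", "arguments": {
  "travel": [
    [0,0,0.001],
    [0,0,0.002],
    [0,0,0.003],
    [0,0,0.004],
    [0,0,0.004]
  ],
  "dr": [
    [0,0,0],
    [0,0,0],
    [0,0,0],
    [0,0,0],
    [0,0,0]
  ],
  "gripper": [0.01,0.01,0.01,0.01,0.01]
}}

```text
clock: 7.95
tcp_pos: [0.4992, -0.0106, 0.1728]
ee_rot: [-0.0, 0.0, 1.0, 0.0]
contact_force: [0.2, 0.3, 0.2]
opening: 0.172
grip_force: 49.1
```

>>> {"name": "send_rows", "arguments": {
  "travel": [
    [0,0,0.001],
    [0,0,0.002],
    [0,0,0.003],
    [0,0,0.004],
    [0,0,0.004]
  ],
  "dr": [
    [0,0,0],
    [0,0,0],
    [0,0,0],
    [0,0,0],
    [0,0,0]
  ],
  "gripper": [0.01,0.01,0.01,0.01,0.01]
}}

```text
clock: 8.45
tcp_pos: [0.4992, -0.0106, 0.1688]
ee_rot: [-0.0, 0.0, 1.0, 0.0]
contact_force: [0.3, -0.1, -1.0]
opening: 0.173
grip_force: 49.1
```

>>> {"name": "send_rows", "arguments": {
  "travel": [
    [0,0,0.001],
    [0,0,0.002],
    [0,0,0.003],
    [0,0,0.004],
    [0,0,0.004]
  ],
  "dr": [
    [0,0,0],
    [0,0,0],
    [0,0,0],
    [0,0,0],
    [0,0,0]
  ],
  "gripper": [0.01,0.01,0.01,0.01,0.01]
}}

```text
clock: 8.95
tcp_pos: [0.4992, -0.0106, 0.1648]
ee_rot: [-0.0, 0.0, 1.0, -0.0]
contact_force: [-0.2, -0.8, -0.3]
opening: 0.17
grip_force: 49.1
```

>>> {"name": "send_rows", "arguments": {
  "travel": [
    [0,0,0.001],
    [0,0,0.002],
    [0,0,0.003],
    [0,0,0.004],
    [0,0,0.004]
  ],
  "dr": [
    [0,0,0],
    [0,0,0],
    [0,0,0],
    [0,0,0],
    [0,0,0]
  ],
  "gripper": [0.01,0.01,0.01,0.01,0.01]
}}

```text
clock: 9.45
tcp_pos: [0.4992, -0.0105, 0.1607]
ee_rot: [-0.0, 0.0, 1.0, 0.0]
contact_force: [0.3, -0.7, -0.5]
opening: 0.172
grip_force: 49.1
```

>>> {"name": "send_rows", "arguments": {
  "travel": [
    [0,0,0.001],
    [0,0,0.002],
    [0,0,0.003],
    [0,0,0.004],
    [0,0,0.004]
  ],
  "dr": [
    [0,0,0],
    [0,0,0],
    [0,0,0],
    [0,0,0],
    [0,0,0]
  ],
  "gripper": [0.01,0.01,0.01,0.01,0.01]
}}

```text
clock: 9.95
tcp_pos: [0.4995, -0.0105, 0.1571]
ee_rot: [0.0, 0.0, 1.0, -0.0]
contact_force: [-0.9, 0.1, 5.5]
opening: 0.174
grip_force: 49.7
```

>>> {"name": "send_rows", "arguments": {
  "travel": [
    [0,0,0.0007],
    [0,0,0.0014],
    [0,0,0.002],
    [0,0,0.002]
  ],
  "dr": [
    [0,0,0],
    [0,0,0],
    [0,0,0],
    [0,0,0]
  ],
  "gripper": [0.01,0.01,0.01,0.01]
}}

```text
clock: 10.35
tcp_pos: [0.4996, -0.0106, 0.1553]
ee_rot: [0.0, 0.0, 1.0, -0.0]
contact_force: [-1.1, 1.1, 7.8]
opening: 0.175
grip_force: 49.8
```

```bash
python3 - <<'E'
from h import *
for i in range(2):
    c=cam('scene'); go(.5,-.01,.15)
E
```

```text
travel [-0.0004  0.0006  0.0053] dr [-0.     0.008  0.   ] tcp [ 0.4996 -0.0106  0.1553] F [-1.21 -0.22  8.17] t 10.4 op 14.8
travel [-0.0004  0.0006  0.0053] dr [-0.001  0.007  0.   ] tcp [ 0.4995 -0.0106  0.1553] F [-1.34  0.28  8.72] t 10.45 op 14.8
```

>>> {"name": "send_rows", "arguments": {
  "travel": [
    [0,0,0.0005],
    [0,0,0.001],
    [0,0,0.001]
  ],
  "dr": [
    [0,0,0],
    [0,0,0],
    [0,0,0]
  ],
  "gripper": [0.01,0.01,0.01]
}}

```text
clock: 10.75
tcp_pos: [0.4996, -0.0106, 0.1543]
ee_rot: [0.0, 0.0, 1.0, -0.0]
contact_force: [-1.3, 1.1, 9.0]
opening: 0.178
grip_force: 49.8
```

```bash
cat >> h.py <<'E'
def drawer():
    # max extent of points in front of the chest along its x, in strip z .03-.1
    c=cam('scene'); P=cloud(c); yaw=np.radians(78.5-90); ax=np.array([np.cos(yaw),np.sin(yaw)]); ay=np.array([-ax[1],ax[0]])
    d=P[...,:2]-np.array([.5,-.0097]); a=d@ax; b=d@ay
    s=(P[...,2]>.03)&(P[...,2]<.1)&(abs(b)<.07)&(a>.08)&(a<.25); print('front extent from hole (shut ~.14 + knob)',np.percentile(a[s],[50,95,100]).round(4))
    return c
E
python3 - <<'E'
from h import *
drawer()
go(.5,-.01,.15)
E
```

```text
front extent from hole (shut ~.14 + knob) [0.1509 0.155  0.1773]
travel [-0.0004  0.0006  0.0043] dr [-0.001  0.009  0.   ] tcp [ 0.4996 -0.0106  0.1543] F [-1.4   0.76  9.51] t 10.8 op 14.8
```

>>> {"name": "send_rows", "arguments": {
  "travel": [
    [0.0007,0,0],
    [0.0007,0,0.0003],
    [0.0007,0,0.0006],
    [0.0007,0,0.0006]
  ],
  "dr": [
    [0,0,0],
    [0,0,0],
    [0,0,0],
    [0,0,0]
  ],
  "gripper": [0.01,0.01,0.01,0.01]
}}

```text
clock: 11.2
tcp_pos: [0.4993, -0.0106, 0.1539]
ee_rot: [0.001, 0.0, 1.0, -0.0]
contact_force: [-0.1, 0.2, 10.4]
opening: 0.173
grip_force: 49.8
```

```bash
python3 - <<'E'
from h import *
drawer()
go(.5,-.01,.15)
E
```

```text
front extent from hole (shut ~.14 + knob) [0.1509 0.1548 0.1788]
travel [-0.0007  0.0006  0.0039] dr [-0.001  0.017  0.   ] tcp [ 0.4993 -0.0106  0.1539] F [ 0.14 -0.03  9.05] t 11.25 op 14.7
```

```bash
python3 - <<'E'
from h import *
F=[];M=[]
for i in range(6): c=cam('wrist'); o=ctrl.get_obs(); F.append(o['contact_force']);M.append(o['moment'])
print(np.mean(F,0).round(2),np.std(F,0).round(2),np.mean(M,0).round(3)); tip(c)
P=cloud(c); t=o['tcp_pos']; s=(np.hypot(P[...,0]-t[0],P[...,1]-t[1])<.012)&(P[...,2]>t[2]+.03)&(P[...,2]<t[2]+.09)&(c['depth']>0); print('cap z rel', np.percentile(P[s][:,2]-t[2],[50,90,98]).round(4)); drawer()
E
```

```text
[-0.13  0.46  9.96] [0.1  0.42 0.44] [ 0.12   0.088 -0.001]
rod dz -0.070 n17 y-mid 0.0014 near x 0.0082
rod dz -0.050 n2004 y-mid -0.0001 near x -0.0181
rod dz -0.030 n391 y-mid 0.0013 near x -0.0084
rod dz -0.010 n537 y-mid 0.001 near x -0.0085
rod dz 0.025 n3738 y-mid -0.0 near x -0.0133
lowest -0.0766
cap z rel [0.0498 0.0541 0.074 ]
front extent from hole (shut ~.14 + knob) [0.1508 0.1558 0.1774]
```

>>> {"name": "send_rows", "arguments": {
  "travel": [
    [0,0.0005,0],
    [0,0.0005,0.0003],
    [0,0.0005,0.0006],
    [0,0.0005,0.0006]
  ],
  "dr": [
    [0,0,0],
    [0,0,0],
    [0,0,0],
    [0,0,0]
  ],
  "gripper": [0.01,0.01,0.01,0.01]
}}

```text
clock: 12.0
tcp_pos: [0.4993, -0.0102, 0.1533]
ee_rot: [0.001, 0.0, 1.0, -0.0]
contact_force: [-0.0, -1.8, 9.8]
opening: 0.175
grip_force: 50.1
```

```bash
cat >> h.py <<'E'
def chk(n=5):
    F=[];M=[];Z=[]
    for i in range(n): c=cam('wrist'); o=ctrl.get_obs(); F.append(o['contact_force']);M.append(o['moment']);Z.append(o['tcp_pos'])
    print('F',np.mean(F,0).round(2),'M',np.mean(M,0).round(3),np.mean(Z,0).round(5)); drawer()
E
python3 -c "
from h import *
chk()"
```

```text
F [-0.13 -1.17  9.79] M [-0.286  0.116 -0.001] [ 0.49928 -0.01023  0.15328]
front extent from hole (shut ~.14 + knob) [0.1508 0.1558 0.1779]
```

>>> {"name": "send_rows", "arguments": {
  "travel": [
    [0,-0.0003,0],
    [0,-0.0003,0.0003],
    [0,-0.0003,0.0006],
    [0,-0.0003,0.0006]
  ],
  "dr": [
    [0,0,0],
    [0,0,0],
    [0,0,0],
    [0,0,0]
  ],
  "gripper": [0.01,0.01,0.01,0.01]
}}

```text
clock: 12.7
tcp_pos: [0.4993, -0.0104, 0.1527]
ee_rot: [0.001, 0.0, 1.0, -0.0]
contact_force: [-1.0, -0.1, 10.4]
opening: 0.174
grip_force: 50.2
```

```bash
python3 -c "
from h import *
chk()"
```

```text
F [-0.63 -0.24 10.12] M [-0.012  0.089  0.003] [ 0.49927 -0.01043  0.15269]
front extent from hole (shut ~.14 + knob) [0.1509 0.156  0.1781]
```

>>> {"name": "send_rows", "arguments": {
  "travel": [
    [0.0003,0,0.0002],
    [0.0003,0,0.0005],
    [0.0003,0,0.0008],
    [0.0003,0,0.0008]
  ],
  "dr": [
    [0,0,0],
    [0,0,0],
    [0,0,0],
    [0,0,0]
  ],
  "gripper": [0.01,0.01,0.01,0.01]
}}

```text
clock: 13.4
tcp_pos: [0.4991, -0.0104, 0.152]
ee_rot: [0.001, 0.0, 1.0, -0.0]
contact_force: [-0.2, -0.3, 10.1]
opening: 0.17
grip_force: 50.2
```

```bash
python3 -c "
from h import *
chk()"
```

```text
F [ 0.02 -0.24 10.23] M [-0.001 -0.023  0.018] [ 0.49913 -0.01044  0.15196]
front extent from hole (shut ~.14 + knob) [0.151  0.1553 0.1794]
```

>>> {"name": "send_rows", "arguments": {
  "travel": [
    [0,0,0.0002],
    [0,0,0.0005],
    [0,0,0.0008],
    [0,0,0.0008]
  ],
  "dr": [
    [0,0,0],
    [0,0,0],
    [0,0,0],
    [0,0,0]
  ],
  "gripper": [0.01,0.01,0.01,0.01]
}}

```text
clock: 14.1
tcp_pos: [0.4988, -0.0104, 0.1508]
ee_rot: [0.001, 0.0, 1.0, -0.0]
contact_force: [0.6, -0.5, 3.2]
opening: 0.176
grip_force: 49.6
```

```bash
python3 -c "
from h import *
chk()"
```

```text
F [ 0.23 -0.09  6.91] M [-0.042 -0.185 -0.001] [ 0.49882 -0.01041  0.15081]
front extent from hole (shut ~.14 + knob) [0.1854 0.1885 0.213 ]
```

The drawer is opening, so I'll hold still until it is fully out.

>>> {"name": "send_rows", "arguments": {
  "travel": [
    [0,0,0],
    [0,0,0],
    [0,0,0],
    [0,0,0],
    [0,0,0]
  ],
  "dr": [
    [0,0,0],
    [0,0,0],
    [0,0,0],
    [0,0,0],
    [0,0,0]
  ],
  "gripper": [0.01,0.01,0.01,0.01,0.01]
}}

```text
clock: 14.9
tcp_pos: [0.4988, -0.0104, 0.1508]
ee_rot: [0.001, 0.0, 1.0, -0.0]
contact_force: [0.4, 1.1, 7.4]
opening: 0.171
grip_force: 49.6
```

>>> {"name": "send_rows", "arguments": {
  "travel": [
    [0,0,0],
    [0,0,0],
    [0,0,0],
    [0,0,0],
    [0,0,0]
  ],
  "dr": [
    [0,0,0],
    [0,0,0],
    [0,0,0],
    [0,0,0],
    [0,0,0]
  ],
  "gripper": [0.01,0.01,0.01,0.01,0.01]
}}

```text
clock: 15.4
tcp_pos: [0.4988, -0.0104, 0.1509]
ee_rot: [0.001, 0.0, 1.0, -0.0]
contact_force: [0.0, -0.1, 8.2]
opening: 0.169
grip_force: 49.6
```

```bash
python3 -c "
from h import *
chk()"
```

```text
F [ 0.58 -0.02  7.54] M [-0.072 -0.166  0.038] [ 0.49883 -0.01042  0.15085]
front extent from hole (shut ~.14 + knob) [0.2093 0.2123 0.2362]
```

>>> {"name": "send_rows", "arguments": {
  "travel": [
    [0,0,-0.003],
    [0,0,-0.008],
    [0,0,-0.015],
    [0,0,-0.023],
    [0,0,-0.03]
  ],
  "dr": [
    [0,0,0],
    [0,0,0],
    [0,0,0],
    [0,0,0],
    [0,0,0]
  ],
  "gripper": [0.01,0.01,0.01,0.01,0.01]
}}

```text
clock: 16.2
tcp_pos: [0.4983, -0.0104, 0.1812]
ee_rot: [0.0, 0.0, 1.0, -0.0]
contact_force: [2.1, 0.4, -1.6]
opening: 0.173
grip_force: 49.2
```

>>> {"name": "send_rows", "arguments": {
  "travel": [
    [0,0,-0.01],
    [0,0,-0.025],
    [0,0,-0.045],
    [0,0,-0.045],
    [0,0,-0.045]
  ],
  "dr": [
    [0,0,0],
    [0,0,0],
    [0,0,0],
    [0,0,0],
    [0,0,0]
  ],
  "gripper": [0.01,0.01,0.01,0.01,0.01]
}}

```text
clock: 16.7
tcp_pos: [0.4982, -0.0103, 0.2259]
ee_rot: [0.0, 0.0, 1.0, -0.0]
contact_force: [-0.3, 0.5, -0.1]
opening: 0.17
grip_force: 49.2
```

```bash
python3 -c "
from h import *
c=cam('wrist');c=cam('wrist');c=drawer();save(c,'s2.png'); c=cam('wrist');tip(c); go(.4892,.3139,.225,yaw=np.pi/2)"
```

```text
front extent from hole (shut ~.14 + knob) [0.2092 0.2122 0.2359]
rod dz -0.070 n181 y-mid 0.0013 near x -0.0085
rod dz -0.050 n289 y-mid 0.0012 near x -0.0085
rod dz -0.030 n386 y-mid 0.0012 near x -0.0086
rod dz -0.010 n537 y-mid 0.0009 near x -0.0086
rod dz 0.025 n3741 y-mid -0.0 near x -0.0133
lowest -0.0763
travel [ 8.700e-03  3.242e-01 -1.000e-04] dr [ 0.001 -0.014 -0.005] tcp [ 0.4978 -0.0103  0.2249] F [ 0.09 -1.55 -0.31] t 16.9 op 14.3
```

>>> {"name": "send_rows", "arguments": {
  "travel": [
    [0.009,0.324,0],
    [0.009,0.324,0],
    [0.009,0.324,0],
    [0.009,0.324,0],
    [0.009,0.324,0]
  ],
  "dr": [
    [0,0,0],
    [0,0,0],
    [0,0,0],
    [0,0,0],
    [0,0,0]
  ],
  "gripper": [0.01,0.01,0.01,0.01,0.01]
}}

```text
clock: 17.4
tcp_pos: [0.4908, 0.2414, 0.225]
ee_rot: [-0.0, 0.0, 1.0, -0.0]
contact_force: [1.3, -0.5, 0.3]
opening: 0.173
grip_force: 49.2
```

```bash
python3 -c "
from h import *
go(.4892,.3139,.225,yaw=np.pi/2)"
```

```text
travel [ 0.0016  0.0725 -0.    ] dr [-0.004 -0.009 -0.006] tcp [0.4908 0.2414 0.225 ] F [ 1.25 -0.53  0.25] t 17.4 op 14.8
```

>>> {"name": "send_rows", "arguments": {
  "travel": [
    [0.0016,0.04,0],
    [0.0016,0.0725,0],
    [0.0016,0.0725,0],
    [0.0016,0.0725,0],
    [0.0016,0.0725,0]
  ],
  "dr": [
    [0,0,0],
    [0,0,0],
    [0,0,0],
    [0,0,0],
    [0,0,0]
  ],
  "gripper": [0.01,0.01,0.01,0.01,0.01]
}}

```text
clock: 17.9
tcp_pos: [0.4896, 0.3112, 0.225]
ee_rot: [-0.001, 0.0, 1.0, -0.0]
contact_force: [-0.2, -0.4, -0.8]
opening: 0.177
grip_force: 49.2
```

```bash
python3 -c "
from h import *
for i in range(6): c=cam('wrist')
for t in(.7,.8): darkhole(c,(.489,.315),.04,thr=t)
tip(c)
go(.4892,.3139,.125,yaw=np.pi/2)"
```

```text
hole px [329.1 214.9] ell 329.1 214.9 area 253 world [0.4877 0.3162 0.04  ] ext mm 16.4 18.0
hole px [329.3 214.8] ell 329.3 214.8 area 288 world [0.4876 0.3164 0.04  ] ext mm 18.5 18.0
rod dz -0.070 n179 y-mid 0.0011 near x -0.0085
rod dz -0.050 n291 y-mid 0.001 near x -0.0085
rod dz -0.030 n387 y-mid 0.001 near x -0.0085
rod dz -0.010 n541 y-mid 0.0008 near x -0.0085
rod dz 0.025 n3764 y-mid 0.0 near x -0.0133
lowest -0.0755
travel [0.0009 0.0024 0.1006] dr [ 0.     0.001 -0.016] tcp [0.4901 0.3114 0.2256] F [-0.14  0.08 -0.62] t 18.2 op 14.9
```

>>> {"name": "send_rows", "arguments": {
  "travel": [
    [0.001,0.0027,0.04],
    [0.001,0.0027,0.08],
    [0.001,0.0027,0.103],
    [0.001,0.0027,0.103],
    [0.001,0.0027,0.103]
  ],
  "dr": [
    [0,0,0],
    [0,0,0],
    [0,0,0],
    [0,0,0],
    [0,0,0]
  ],
  "gripper": [0.01,0.01,0.01,0.01,0.01]
}}

```text
clock: 18.7
tcp_pos: [0.4891, 0.3147, 0.123]
ee_rot: [-0.0, 0.0, 1.0, -0.0]
contact_force: [-0.1, -0.0, 1.1]
opening: 0.17
grip_force: 49.2
```

```bash
python3 -c "
from h import *
for i in range(6): c=cam('wrist')
go(.489,.3142,.110,yaw=np.pi/2)"
```

```text
travel [ 0.0005 -0.0008  0.0136] dr [ 0.01   0.018 -0.005] tcp [0.4895 0.315  0.1237] F [-0.09 -0.51  0.  ] t 19.0 op 14.6
```

>>> {"name": "send_rows", "arguments": {
  "travel": [
    [0.0004,-0.0008,0],
    [0.0004,-0.0008,0.003],
    [0.0004,-0.0008,0.006],
    [0.0004,-0.0008,0.009],
    [0.0004,-0.0008,0.012]
  ],
  "dr": [
    [0,0,0],
    [0,0,0],
    [0,0,0],
    [0,0,0],
    [0,0,0]
  ],
  "gripper": [0.01,0.01,0.01,0.01,0.01]
}}

```text
clock: 19.5
tcp_pos: [0.4884, 0.3139, 0.1101]
ee_rot: [-0.0, 0.0, 1.0, -0.0]
contact_force: [-0.4, -0.1, -0.4]
opening: 0.174
grip_force: 49.2
```

>>> {"name": "send_rows", "arguments": {
  "travel": [
    [-0.0005,0,0.005],
    [-0.0005,0,0.01],
    [-0.0005,0,0.015],
    [-0.0005,0,0.02],
    [-0.0005,0,0.023]
  ],
  "dr": [
    [0,0,0],
    [0,0,0],
    [0,0,0],
    [0,0,0],
    [0,0,0]
  ],
  "gripper": [0.01,0.01,0.01,0.01,0.01]
}}

```text
clock: 20.0
tcp_pos: [0.4888, 0.3138, 0.0869]
ee_rot: [-0.0, 0.0, 1.0, -0.0]
contact_force: [0.0, 1.0, -0.3]
opening: 0.178
grip_force: 49.2
```

>>> {"name": "send_rows", "arguments": {
  "travel": [
    [0,0,0.0005],
    [0,0,0.001],
    [0,0,0.001]
  ],
  "dr": [
    [0,0,0],
    [0,0,0],
    [0,0,0]
  ],
  "gripper": [0.01,0.01,0.01]
}}

```text
clock: 20.3
tcp_pos: [0.4891, 0.314, 0.0866]
ee_rot: [0.0, 0.0, 1.0, 0.0]
contact_force: [-0.7, -0.4, -0.6]
opening: 0.171
grip_force: 49.2
```

>>> {"name": "send_rows", "arguments": {
  "travel": [
    [0,0,0.0005],
    [0,0,0.001],
    [0,0,0.001],
    [0,0,0.001]
  ],
  "dr": [
    [0,0,0],
    [0,0,0],
    [0,0,0],
    [0,0,0]
  ],
  "gripper": [0.01,0.01,0.01,0.01]
}}

```text
clock: 20.7
tcp_pos: [0.489, 0.314, 0.0856]
ee_rot: [0.0, 0.0, 1.0, 0.0]
contact_force: [-0.1, -0.1, -0.4]
opening: 0.174
grip_force: 49.2
```

>>> {"name": "send_rows", "arguments": {
  "travel": [
    [0,0,0],
    [0,0,0],
    [0,0,0],
    [0,0,0],
    [0,0,0]
  ],
  "dr": [
    [0,0,0],
    [0,0,0],
    [0,0,0],
    [0,0,0],
    [0,0,0]
  ],
  "gripper": [0.085,0.085,0.085,0.085,0.085]
}}

```text
clock: 21.2
tcp_pos: [0.489, 0.3139, 0.0855]
ee_rot: [0.0, 0.0, 1.0, 0.0]
contact_force: [0.1, 0.3, -0.8]
opening: 0.992
grip_force: 0.0
```

>>> {"name": "send_rows", "arguments": {
  "travel": [
    [0,0,0],
    [0,0,-0.01],
    [0,0,-0.03],
    [0,0,-0.06],
    [0,0,-0.1]
  ],
  "dr": [
    [0,0,0],
    [0,0,0],
    [0,0,0],
    [0,0,0],
    [0,0,0]
  ],
  "gripper": [0.085,0.085,0.085,0.085,0.085]
}}

```text
clock: 21.7
tcp_pos: [0.4881, 0.3134, 0.1861]
ee_rot: [-0.001, 0.0, 1.0, -0.001]
contact_force: [0.9, 0.7, 0.7]
opening: 0.991
grip_force: 0.0
```

>>> {"name": "send_rows", "arguments": {
  "travel": [
    [0,0,-0.04],
    [0,0,-0.06],
    [0,0,-0.06],
    [0,0,-0.06],
    [0,0,-0.06]
  ],
  "dr": [
    [0,0,0],
    [0,0,0],
    [0,0,0],
    [0,0,0],
    [0,0,0]
  ],
  "gripper": [0.085,0.085,0.085,0.085,0.085]
}}

```text
clock: 22.2
tcp_pos: [0.4884, 0.3136, 0.2448]
ee_rot: [-0.001, 0.0, 1.0, -0.0]
contact_force: [-0.3, -0.4, -1.3]
opening: 0.995
grip_force: 0.0
```

```bash
python3 - <<'E'
from h import *
for i in range(4): c=cam('wrist')
P=cloud(c)
for lo,hi in((.05,.08),(.08,.11),(.11,.13),(.13,.16)):
    s=(P[...,2]>lo)&(P[...,2]<hi)&(np.hypot(P[...,0]-.489,P[...,1]-.314)<.04); print(lo,P[s].mean(0).round(4),P[s][:,2].max().round(4),s.sum())
c=drawer(); save(c,'s3.png'); print(ctrl.get_obs()['tcp_pos'],ctrl.get_obs()['clock'])
E
```

```text
0.05 [0.4822 0.3154 0.0657] 0.0796 110
0.08 [0.4822 0.3155 0.0958] 0.1096 138
0.11 [0.4822 0.3153 0.1201] 0.1299 119
0.13 [0.4874 0.3153 0.1379] 0.1405 359
front extent from hole (shut ~.14 + knob) [0.2092 0.2123 0.235 ]
[0.48873992 0.31377792 0.24479731] 22.45
```

View pics/s3.png

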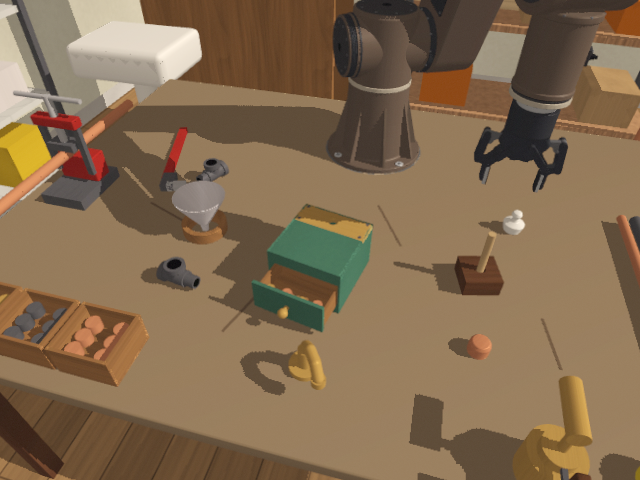

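The drawer is open at (290,300), about 58 mm. The dowel stands upright in its block at (487,255), with its top at z≈0.14 as at the start, and the bystanders haven't moved.

```bash
python3 -c "
from plant import ctrl
print(ctrl.hand_in())"
```

```text
the job is handed in; nothing more can be done
None
```

The drawer stands about 58 mm open, the dowel is upright and fully down in its block and released, pushing force read at most about 10.4 N, and the job was handed in at about 22 s; no verdict came back.

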